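# Check the butter tub's temperature with the infrared thermometer

## Task

Draw the stick-shaped infrared thermometer out of its leaning holder and turn it so that its lens looks straight down at the middle of the butter tub's lid, about 10 cm above it, without touching the tub. Leave the tub, the tin, the pepper mill and the mug where they stand. Finish while still holding the thermometer there, aimed and steady: do not put it down or let go.

Things in the scene. Friction and masses are not known exactly. Their poses are not given: they have to be found in the camera images.
- thermometer: infrared thermometer, a white stick 165 mm long, section 22 (x) by 28 mm (y), 110 g (varies). Origin: middle of the lens face, the end with a black nose 20 mm across, 12 mm long; z runs from the lens to the tail, so the lens looks along -z. x comes out of the face with the dark display. Starts lens down in the holder, leaning 45 degrees, display up, the upper 90 mm out of the sleeve
- grip (a point): point on the thermometer's centre line 128 mm from the lens (37 mm from the tail end), between its flat +y and -y side faces, 28 mm apart: a good place to grip; the balance point is about 85 mm from the lens
- holder: stand, fixed: dark steel foot 110 x 84 mm, 12 mm thick, with a black sleeve open at its upper end only. Origin: middle of the foot's underside, z up. The sleeve leans 45 degrees, along (-0.707, 0, 0.707) in this frame; inside it is 25 x 33 mm (3 and 5 mm play), 75 mm deep. The docked lens is at (30, 0, 28) mm, the tail end at (-87, 0, 145) mm
- butter_tub: closed oblong food tub, 96 mm along its x axis, 137 mm along its y axis, 53 mm high, loose; the thing to be measured. Origin at the middle of its underside, z up
- lid_middle (a point): the middle of the butter tub's flat lid, 53 mm above the worktop
- tuna: low round tin, 87 mm across, 40 mm high, loose bystander; it and the tub may have exchanged places. Origin at the middle of its underside
- pepper_mill: turned wooden pepper mill, 58 mm across, 170 mm high, loose bystander behind. Origin at the middle of its underside
- mug: tall white mug, 82 mm across (118 mm with its handle), 114 mm high, loose bystander behind. Origin at the middle of its underside

How it is judged:
By the outcome, as a careful person would: the job done as asked, in the order asked, and still so for the second after the job is handed in, while the arm keeps its last pose, push and grip.
It also fails if it takes over 35 s, if anything falls off the work surface, if the arm or the gripper's body presses on something with over 40 N, if the wrist force passes 120 N, or if a joint passes its speed limit or range.

## Robot

A 6-joint arm with a two-finger parallel gripper is mounted at the origin on a cart in front of the work surface, level with it; the furniture and walls round the work are solid. World frame = base frame: x ahead of the robot, y to its left, z up, the work surface at z = 0. Lengths are in m, angles in rad, forces in N, time in s.
With the tool pointing down it reaches from about 0.375 to 0.9 m from the base axis. Payload 3.1 kg.
Tool frame: the origin (TCP) lies at the very end of the fingers, on their centre line; the grasp point (between the pads) lies 19 mm behind it; z points along the fingers, y is the line along which they close (so a half turn about z gives the same grasp; the last joint's range is limited). The gripper opens to 85 mm and grips with 20 to 120 N. Pads are 22 mm wide; open, the fingers measure 114 mm over their backs; the gripper's body (76 mm by 85 mm) begins 54 mm behind the grasp point. The pads swing forward as they close: fully open they stand 13 mm farther back than shut.
Start: joints at [-1.331, 0.527, 1.433, -0, 1.181, -0.178], TCP at [0.254, -0.571, 0.231] pointing down, gripper open.
Joint ranges: [-3.08, 3.08], [-0.75, 2.2], [0.22, 2.44], [-1.43, 4.57], [0, 2.65], [-2.85, 2.85]. Speed limits (rad/s): [2.79, 2.79, 3.14, 3.14, 3.14, 3.14].

## Interface

Orientations are given as [roll, pitch, yaw] about the fixed x, y, z axes, in that order (R = Rz(yaw) Ry(pitch) Rx(roll)).
In Python, from workcell import ctrl gives the robot as it stands.
- The arm moves only by the shell command python3 -m pendant 'ROWS'. ROWS is a JSON list of rows, 1 to 8 of them, each an object with the fields jaw (the opening from 0.0 (shut) to 1.0 (fully open)), tx, ty, tz (the shift in shares of the most that a row can go, 1 being 62.5 mm), twist (a turn about the tool's z in parts of the range, where 1.0 means 360 degrees); a field left out counts as zero (the opening has to be given); each row shifts and turns the commanded pose from where the row before left it, along the tool's axes as they then stand; what a row does not reach is not made up. A row lasts 1/8 s, in which the tool goes at most 0.0625 m and 0.188 rad, less where a joint would pass 70% of its speed; a pose out of reach is approached as far as the arm can. The fingers move at their own pace and stop on an object; the grip force is fixed at half the most. Time passes only in rows, so rows that do not move let the fingers close. It prints the time, the measured TCP pose, the force, the opening and the grip force at its end. A shift or turn number past 1, either way, is cut back to 1. Input that does not fit is refused with a message, and nothing moves.
- ctrl.read_state(): the state, without advancing time (a new reading comes with each control period).
- ctrl.get_image(name): name is "scene" or "top"; returns a dict with "frame" (400x640x3 uint8, red, green, blue), "z_map" (400x640 float32, m along the optical axis (not along the pixel's ray), 0 where there is no reading), "fx", "fy", "cx", "cy" (pixels), "position" and "attitude" of the camera in the world. Camera axes: x right, y down, z forward; pixel columns grow to the right and rows downward; lengths in m; the calibration is good to about 2 mm. A picture is of the moment at which its call begins.
- ctrl.sign_off(): hands the job in; it is judged then, once.
The state is a dict: "time_s": time; "joint_pos": joint angles; "qd": joint speeds; "joint_efforts": joint torques, N m; "position": TCP position; "tcp_rot": TCP orientation; "wrist_force": force on the tool from outside, world axes, zero at the start; "torque": the same for the moment, N m; "grip_width": opening from 0.0 (shut) to 1.0 (fully open); "gripper_force": force on a finger pad.
Only numpy, scipy, OpenCV 4.12 (cv2) and the standard library are available. Lean on these libraries where they do the work, as an engineer would, in place of code of your own. Each camera call takes 0.05 s, during which the arm holds its last target. There are 200 camera calls.

## Working session

There is one attempt and no reset: what is moved stays moved. The work goes in short steps, Python scripts to look and compute and a shell command to move; the robot and the scene stay as the last step left them, time stands still between calls to the robot, and variables do not carry over. Pictures are saved under pics/ and viewed, at most 10 in all, crops included, and the job is handed in when it is done.

```bash
mkdir -p pics; ls; cat > h.py <<'E'
import numpy as np, cv2
from scipy.spatial.transform import Rotation as R
from workcell import ctrl
def shot(cam,name):
    im=ctrl.get_image(cam); np.savez(f'pics/{name}.npz',**im)
    cv2.imwrite(f'pics/{name}.png',im['frame'][:,:,::-1]); return im
def att(im):
    a=np.array(im['attitude'],float)
    return a if a.shape==(3,3) else R.from_euler('xyz',a).as_matrix() if a.size==3 else R.from_quat(a).as_matrix()
def cloud(im):
    z=im['z_map']; v,u=np.indices(z.shape)
    p=np.dstack([(u-im['cx'])/im['fx']*z,(v-im['cy'])/im['fy']*z,z])@att(im).T+np.array(im['position'])
    p[z==0]=np.nan; return p
E
python3 - <<'E'
from h import *
for c in('scene','top'):
    im=shot(c,c+'0'); print(c,im['position'],im['attitude'],im['fx'],im['cx']); 
    p=cloud(im); print(np.nanpercentile(p.reshape(-1,3),[5,50,95],axis=0))
a=cv2.imread('pics/scene0.png')
print(ctrl.read_state())
E
```

```text
pics
scene [-0.23563723 -0.2873889   0.78941106] [-2.22865517 -0.01990175 -1.0803896 ] 506.80305137371624 312.8402754215643
[[ 0.03841737 -0.46471552 -0.16772285]
 [ 0.482068   -0.02953316  0.11272352]
 [ 0.99578836  0.82983568  0.60504438]]
top [0.48500485 0.10196592 1.05830804] [-3.03167094  0.02937938 -1.59354917] 456.8856320888093 323.67562572786505
[[ 0.08983001 -0.62731842 -0.89993358]
 [ 0.57415062  0.13110613  0.00168663]
 [ 0.80032674  0.60754018  0.77934615]]
{'time_s': 0.1, 'joint_pos': array([-1.33048816e+00,  5.28338351e-01,  1.43381572e+00, -2.79002872e-06,
        1.18137927e+00, -1.78500794e-01]), 'qd': array([-0.00130437, -0.00151736, -0.0017927 ,  0.00010687, -0.00108445,
        0.00070487]), 'joint_efforts': array([-3.19200226e-04, -4.43305564e+01, -1.78585982e+01, -1.21992789e-04,
        3.84231811e-03, -1.76289933e-05]), 'position': array([ 0.25403708, -0.57032309,  0.23043966]), 'tcp_rot': array([-3.13968234e+00, -3.42039427e-04,  4.18809692e-01]), 'wrist_force': array([-0.59977423, -0.6441093 ,  0.09523141]), 'torque': array([-0.01490654, -0.03011362, -0.03921742]), 'gripper_force': 0.0, 'grip_width': 0.9989522794628556}
```

View pics/scene0.png

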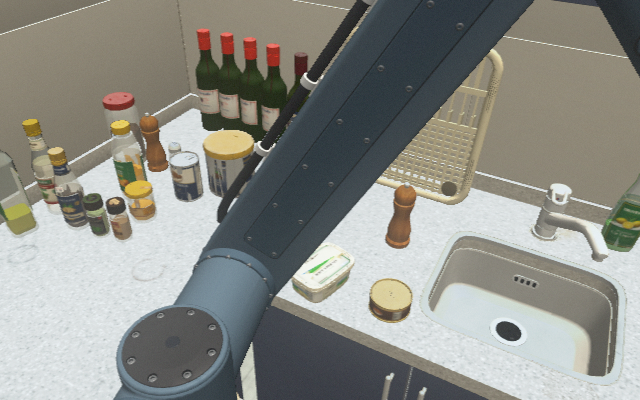

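View pics/top0.png

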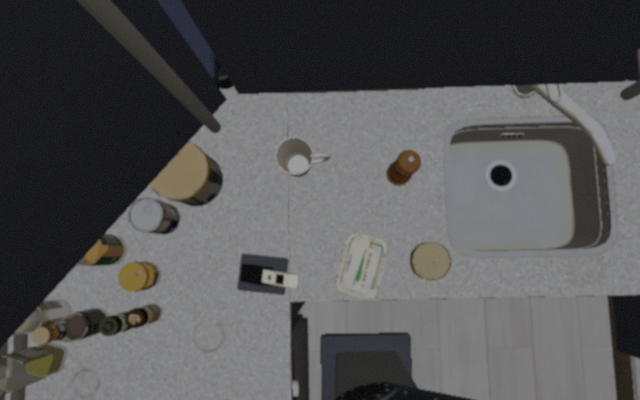

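The top view shows the holder at about (263,274) with the stick's tail pointing right (297,281). The tub is at (362,265), the tin at (431,260), the mill at (403,167) and the mug at (297,157). In the scene view the arm hides the holder.

```bash
python3 - <<'E'
from h import *
im=dict(np.load('pics/top0.npz')); p=cloud(im); f=im['frame']
def box(n,u0,u1,v0,v1,zl,zh,extra=None):
    s=p[v0:v1,u0:u1]; m=(s[...,2]>zl)&(s[...,2]<zh)
    if extra is not None: m&=extra[v0:v1,u0:u1]
    q=s[m]; r=cv2.minAreaRect((q[:,:2]*1000).astype(np.float32)); print(n,len(q),'med',np.median(q,0).round(4),'rect',np.round(r[0],1),np.round(r[1],1),round(r[2],1), 'z',np.percentile(q[:,2],[2,98]).round(3)); return q
box('worktop',200,230,230,260,-.05,.05)
box('tub',330,395,228,302,.045,.065)
box('tuna',405,455,235,285,.033,.05)
box('mill',380,425,145,190,.1,.2)
box('mug',270,335,130,180,.1,.13)
box('foot',230,300,245,300,.006,.018)
w=f.min(2)>110
q=box('stick',235,305,250,298,.05,.17,w)
c=q.mean(0);_,s,vt=np.linalg.svd(q-c); print(c,vt,s/np.sqrt(len(q)))
z=q[:,2]
for a in np.arange(.08,.16,.01):
    k=q[(z>a)&(z<a+.01)]
    if len(k): print(round(a,2),len(k),k.mean(0).round(4),np.ptp(k,0).round(3))
g=cv2.resize(f[235:310,220:320],None,fx=8,fy=8)
cv2.imwrite('pics/crop.png',g[:,:,::-1])
E
```

```text
worktop 898 med [ 5.163e-01  3.863e-01 -2.000e-04] rect [516.5 387. ] [70.6 67.5] 88.8 z [-0.004  0.004]
tub 2616 med [0.4624 0.0509 0.0517] rect [463.  51.] [ 96.2 136.8] 74.5 z [0.048 0.056]
tuna 1188 med [ 0.4693 -0.1044  0.037 ] rect [ 468.9 -104. ] [84.  85.4] 88.6 z [0.033 0.041]
mill 513 med [ 0.6676 -0.044   0.1517] rect [672.1 -47. ] [47.8 49.2] 86.6 z [0.118 0.169]
mug 276 med [0.7095 0.1938 0.1108] rect [698.2 188.5] [82.3 80.9] 47.7 z [0.101 0.116]
foot 945 med [0.464  0.2715 0.0116] rect [452.2 282.6] [129.6  95.3] 87.2 z [0.007 0.016]
stick 389 med [0.4411 0.2091 0.1382] rect [440.7 221.9] [80.7 27.8] 84.3 z [0.087 0.151]
[0.4410433  0.21728496 0.12622297] [[-0.0896603  -0.76259763  0.64062929]
 [-0.99271954  0.12037026  0.00434971]
 [ 0.08042979  0.63557521  0.767838  ]] [0.03308726 0.00813644 0.0045108 ]
0.08 26 [0.4458 0.259  0.0878] [0.025 0.007 0.006]
0.09 41 [0.4448 0.2524 0.095 ] [0.025 0.014 0.01 ]
0.1 47 [0.444  0.2425 0.1051] [0.025 0.014 0.01 ]
0.11 45 [0.4422 0.2334 0.1147] [0.024 0.012 0.01 ]
0.12 14 [0.4466 0.2236 0.1236] [0.026 0.011 0.009]
0.13 47 [0.4401 0.2026 0.1374] [0.026 0.035 0.01 ]
0.14 151 [0.4379 0.1945 0.1452] [0.028 0.028 0.01 ]
0.15 18 [0.4396 0.1952 0.151 ] [0.019 0.006 0.003]
```

View pics/crop.png

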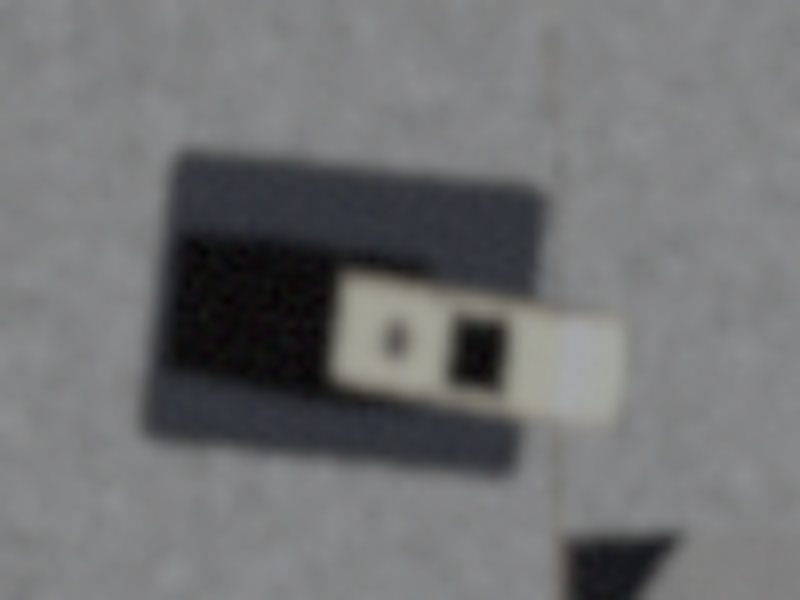

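The crop shows the foot's corners at about (180,150), (545,185), (515,475) and (145,435). The stick is in the middle with its tail at the right, near (620,370). I'll get the heading from the foot's corners and work out the grip pose.

```bash
cat >> h.py <<'E'
def ray(im,u,v,z):
    d=att(im)@np.array([(u-im['cx'])/im['fx'],(v-im['cy'])/im['fy'],1]); o=np.array(im['position']); return o+d*(z-o[2])/d[2]
def st():
    s=ctrl.read_state(); return s['position'],R.from_euler('xyz',s['tcp_rot']).as_matrix(),s
def go(t,yaw=None):
    p,M,s=st(); d=M.T@(np.array(t)-p); y=np.arctan2(M[1,0],M[0,0])
    print('tool dxyz',d.round(4),'turn',None if yaw is None else round(-(yaw-y),4),'t',s['time_s'])
E
python3 - <<'E'
from h import *
im=dict(np.load('pics/top0.npz'))
c=np.array([ray(im,219.5+x/8,234.5+y/8,.012) for x,y in((180,150),(545,185),(515,475),(145,435))])
print(c.round(4)); e=[c[1]-c[0],c[2]-c[3]]; w=[c[0]-c[3],c[1]-c[2]]
for v in e+w: print(np.hypot(*v[:2]).round(4),np.degrees(np.arctan2(v[1],v[0])).round(2))
o=c.mean(0); print('centre',o)
p=cloud(im)
# sticks edges per row of u -> centre line
f=im['frame'].min(2)
s=p[250:298,235:305]; m=(f[250:298,235:305]>110)&(s[...,2]>.08)
q=s[m]; r=cv2.minAreaRect((q[:,:2]*1000).astype(np.float32)); print(r)
h=np.radians(-97)
for dg in(-95,-96,-97,-98):
    h=np.radians(dg); u=np.array([np.cos(h),np.sin(h)])
    print(dg,'grip from foot',o[:2]+u*.0605,'from face',np.array([.4440,.2425])+u*.029)
p,M,S=st(); print(M.round(3)); go([.441,.213,.26],np.radians(83.5))
E
```

```text
[[0.4945 0.3197 0.012 ]
 [0.4822 0.2151 0.012 ]
 [0.4009 0.2247 0.012 ]
 [0.4142 0.3299 0.012 ]]
0.1053 -96.72
0.106 -97.22
0.0809 -7.27
0.0818 -6.77
centre [0.44793939 0.2723618  0.012     ]
((440.7115173339844, 221.88780212402344), (80.65715789794922, 27.751367568969727), 84.2561264038086)
-95 grip from foot [0.44266646 0.21209202] from face [0.44147248 0.21361035]
-96 grip from foot [0.44161541 0.21219323] from face [0.44096867 0.21365887]
-97 grip from foot [0.44056629 0.21231276] from face [0.44046579 0.21371616]
-98 grip from foot [0.43951941 0.21245058] from face [0.43996398 0.21378223]
[[ 0.914  0.407 -0.   ]
 [ 0.407 -0.914  0.002]
 [ 0.    -0.002 -1.   ]]
tool dxyz [ 0.4894 -0.6396 -0.0282] turn -1.0385 t 0.1
```

The manual's scale: shifts go in shares of 62.5 mm and turns go in shares of 360 degrees. Converting my numbers, -0.005 m is -0.08, -0.1717 rad / 6.2832 = -0.0273.

```bash
python3 -m pendant '[{"jaw": 1, "tz": -0.08, "twist": -0.0273}, {"jaw": 1, "tz": -0.08, "twist": -0.0273}, {"jaw": 1, "tz": -0.08, "twist": -0.0273}, {"jaw": 1, "tz": -0.08, "twist": -0.0273}, {"jaw": 1, "tz": -0.08, "twist": -0.0273}, {"jaw": 1, "tz": -0.08, "twist": -0.0273}, {"jaw": 1}]'; python3 -c "
from h import *
go([.4405,.213,.26],np.radians(83))"
```

```text
time_s: 0.98
position: [0.2542, -0.5709, 0.2612]
tcp_rot: [-3.142, -0.0, 1.447]
wrist_force: [-0.8, -1.1, -0.4]
grip_width: 0.999
gripper_force: 0.0
tool dxyz [0.8009 0.0881 0.0013] turn -0.0016 t 0.975
```

To row units: 0.05 m is 0.8, 0.04 m is 0.64.

```bash
python3 -m pendant '[{"jaw": 1, "tx": 0.48, "ty": 0.64}, {"jaw": 1, "tx": 0.72, "ty": 0.64}, {"jaw": 1, "tx": 0.72, "ty": 0.64}, {"jaw": 1, "tx": 0.8, "ty": 0.48}, {"jaw": 1, "tx": 0.8}, {"jaw": 1, "tx": 0.8}, {"jaw": 1, "tx": 0.8}, {"jaw": 1, "tx": 0.8}]'; python3 -c "
from h import *
go([.4405,.213,.26],np.radians(83))"
```

```text
time_s: 1.98
position: [0.4479, -0.2201, 0.2609]
tcp_rot: [-3.141, -0.0, 1.445]
wrist_force: [1.1, 0.1, 0.5]
grip_width: 0.999
gripper_force: 0.0
tool dxyz [ 0.4288 -0.0615  0.0012] turn -0.0032 t 1.975
```

```bash
python3 -m pendant '[{"jaw": 1, "tx": 0.8}, {"jaw": 1, "tx": 0.8}, {"jaw": 1, "tx": 0.8}, {"jaw": 1, "tx": 0.8, "ty": -0.16}, {"jaw": 1, "tx": 0.8, "ty": -0.16}, {"jaw": 1, "tx": 0.8, "ty": -0.16}, {"jaw": 1, "tx": 0.8, "ty": -0.16}, {"jaw": 1}]'; python3 -c "
from h import *
go([.4405,.213,.26],np.radians(83))"
```

```text
time_s: 2.98
position: [0.4497, 0.1332, 0.261]
tcp_rot: [-3.141, -0.0, 1.452]
wrist_force: [-0.9, 0.2, 0.3]
grip_width: 0.998
gripper_force: 0.0
tool dxyz [ 0.0781 -0.0186  0.0011] turn 0.0032 t 2.975
```

To row units: 0.04 m is 0.64, 0.038 m is 0.608.

```bash
python3 -m pendant '[{"jaw": 1, "tx": 0.64, "ty": -0.16}, {"jaw": 1, "tx": 0.608, "ty": -0.1376}, {"jaw": 1}, {"jaw": 1}]'; python3 -c "
from h import *
go([.4405,.213,.0995],np.radians(83)); shot('scene','s1')
"
```

```text
time_s: 3.48
position: [0.4419, 0.2089, 0.261]
tcp_rot: [-3.141, 0.001, 1.447]
wrist_force: [0.2, 0.8, 1.2]
grip_width: 1.001
gripper_force: 0.0
tool dxyz [ 0.004  -0.0019  0.1615] turn -0.0011 t 3.475
```

View pics/s1.png

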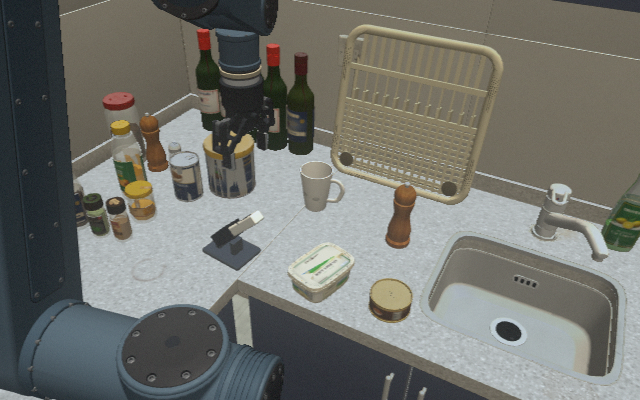

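The scene view now shows the docked stick side-on, with its tail at (260,216) and its sleeve at (230,225). The open gripper is above it at (240,140). I'll descend and grip.

To row units: 0.045 m is 0.72, 0.004 m is 0.064.

```bash
python3 -m pendant '[{"jaw": 1, "tx": 0.064, "ty": -0.0304, "tz": 0.72}, {"jaw": 1, "tz": 0.72}, {"jaw": 1, "tz": 0.64}, {"jaw": 1, "tz": 0.48}, {"jaw": 1}, {"jaw": 1}]'; python3 -c "
from h import *
go([.4405,.213,.0995],np.radians(83));"
```

```text
time_s: 4.28
position: [0.4415, 0.2137, 0.1021]
tcp_rot: [3.14, -0.0, 1.448]
wrist_force: [-0.1, 0.7, 1.1]
grip_width: 1.001
gripper_force: 0.0
tool dxyz [-0.0008 -0.0009  0.0026] turn -0.0011 t 4.275
```

To row units: 0.002 m is 0.032.

```bash
python3 -m pendant '[{"jaw": 0, "tz": 0.032}, {"jaw": 0}, {"jaw": 0}, {"jaw": 0}, {"jaw": 0}, {"jaw": 0}]'; python3 -c "
from h import *
print(st()[2]['gripper_force'],st()[2]['grip_width']);"
```

```text
time_s: 5.03
position: [0.4405, 0.2143, 0.0999]
tcp_rot: [3.141, -0.0, 1.449]
wrist_force: [0.6, -0.5, 6.4]
grip_width: 0.315
gripper_force: 58.8
58.7890899181366 0.31475177452493575
```

Gripped at about 27 mm and 59 N. The tool can only turn about the vertical, so I'll draw the stick out until only the nose is in the mouth. Then I'll pivot it upright in the pads against the sleeve's upper lip.

To row units: -0.012 m is -0.192, -0.01 m is -0.16.

```bash
python3 -m pendant '[{"jaw": 0, "tx": -0.096, "tz": -0.096}, {"jaw": 0, "tx": -0.16, "tz": -0.16}, {"jaw": 0, "tx": -0.192, "tz": -0.192}, {"jaw": 0, "tx": -0.192, "tz": -0.192}, {"jaw": 0, "tx": -0.12, "tz": -0.12}, {"jaw": 0}, {"jaw": 0}]'; python3 -c "
from h import *
print(st()[2]['torque']);im=shot('scene','s2');cv2.imwrite('pics/s2c.png',cv2.resize(im['frame'][100:300,130:400,::-1],None,fx=2.9,fy=2.9))"
```

```text
time_s: 5.9
position: [0.4344, 0.1667, 0.1466]
tcp_rot: [-3.141, 0.001, 1.449]
wrist_force: [0.0, -0.2, 0.1]
grip_width: 0.315
gripper_force: 59.0
[ 0.04430573 -0.07710275 -0.00800186]
```

View pics/s2c.png

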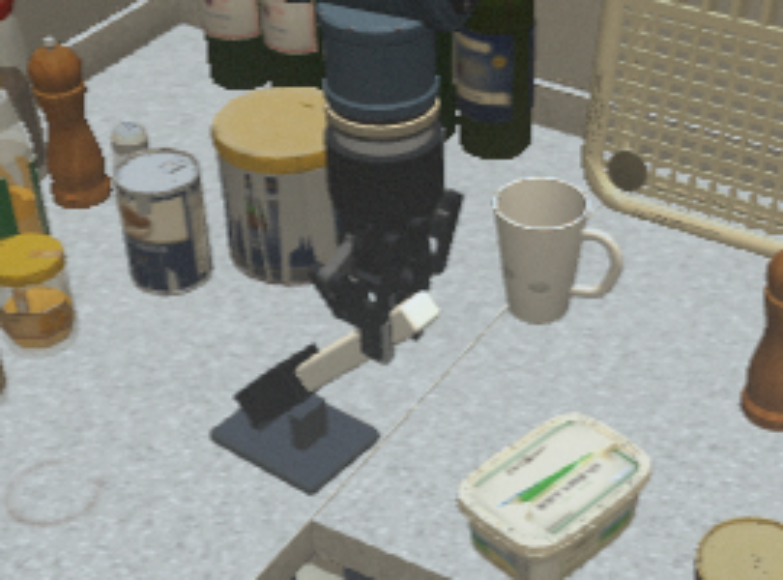

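The crop shows the stick drawn out, its lower end still in the sleeve mouth at about (310,365). Nothing is bound. Now the pivot arc.

To row units: 0.0067 m is 0.1072, -0.0062 m is -0.0992.

```bash
python3 -m pendant '[{"jaw": 0, "tx": 0.096, "tz": -0.0992}, {"jaw": 0, "tx": 0.096, "tz": -0.0992}, {"jaw": 0, "tx": 0.096, "tz": -0.08}, {"jaw": 0, "tx": 0.096, "tz": -0.08}, {"jaw": 0, "tx": 0.1072, "tz": -0.0672}, {"jaw": 0, "tx": 0.1072, "tz": -0.0656}, {"jaw": 0}]'; python3 -c "
from h import *
print(st()[2]['torque'])"
```

```text
time_s: 6.82
position: [0.4395, 0.2048, 0.178]
tcp_rot: [3.141, -0.0, 1.45]
wrist_force: [-1.8, -3.4, -1.4]
grip_width: 0.317
gripper_force: 60.5
[-0.76342998  0.4011012   0.0734617 ]
```

Reaction is a few newtons, so it is pivoting as planned. I'll finish the arc and look.

To row units: 0.0078 m is 0.1248, 0.0075 m is 0.12.

```bash
python3 -m pendant '[{"jaw": 0, "tx": 0.1152, "tz": -0.0512}, {"jaw": 0, "tx": 0.1152, "tz": -0.0512}, {"jaw": 0, "tx": 0.12, "tz": -0.0368}, {"jaw": 0, "tx": 0.12, "tz": -0.0368}, {"jaw": 0, "tx": 0.1248, "tz": -0.0192}, {"jaw": 0, "tx": 0.1248, "tz": -0.0192}, {"jaw": 0}]'; python3 -c "
from h import *
print(st()[2]['torque']);im=shot('scene','s3');cv2.imwrite('pics/s3c.png',cv2.resize(im['frame'][100:300,130:400,::-1],None,fx=2.9,fy=2.9))"
```

```text
time_s: 7.7
position: [0.4449, 0.2498, 0.1911]
tcp_rot: [3.141, -0.001, 1.449]
wrist_force: [-1.3, -2.7, 0.2]
grip_width: 0.321
gripper_force: 60.7
[-0.82853244  0.37359061 -0.00982118]
```

View pics/s3c.png

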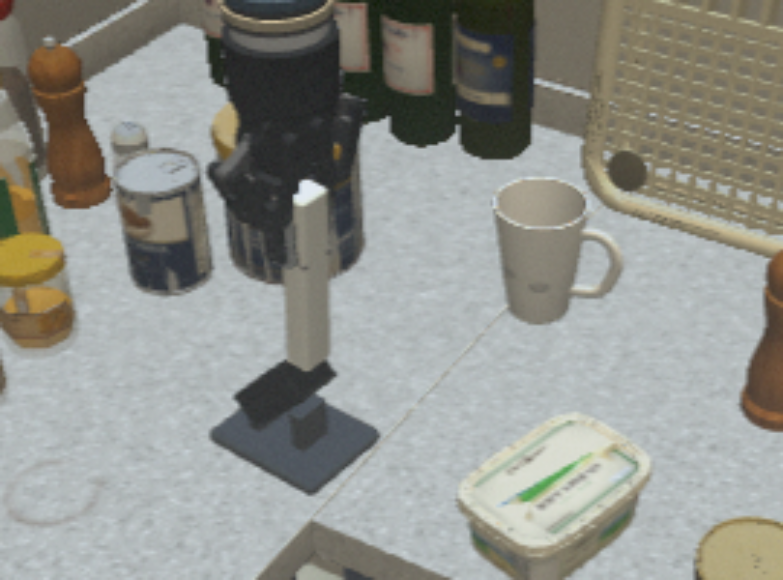

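The crop shows the stick nearly upright, from (310,190) to (305,365), leaning on the sleeve lip. I'll measure its remaining tilt from the image edges.

```bash
cat >> h.py <<'E'
def tilt(im,u0,u1,v0,v1,yaw,dbg=True):
    """angle of stick from vertical in plane of tool x (deg, + = tail toward -toolx) from each silhouette edge"""
    g=cv2.GaussianBlur(im['frame'].astype(float).mean(2),(0,0),.7)[v0:v1,u0:u1]
    gx=np.gradient(g,axis=1); K=np.array([[im['fx'],0,im['cx']],[0,im['fy'],im['cy']],[0,0,1]])
    ty=np.array([np.sin(yaw),-np.cos(yaw),0]); tx=np.array([np.cos(yaw),np.sin(yaw),0])
    p=cloud(im); out=[]
    z=im['z_map'][v0:v1,u0:u1]; dep=np.nanmedian(z[(g>150)])
    m=(np.abs(z-dep)<.05)&(im['frame'][v0:v1,u0:u1].min(2)>90)
    for side in(0,1):
        pts=[]
        for r in range(m.shape[0]):
            k=np.flatnonzero(m[r])
            if len(k)>5: pts.append((k[0] if side==0 else k[-1],r))
        pts=np.array(pts,float); vx,vy,x,y=cv2.fitLine((pts+[u0,v0]).astype(np.float32),cv2.DIST_HUBER,0,.01,.01).ravel()
        l=np.cross([x,y,1],[x+vx,y+vy,1]); N=att(im)@(K.T@l); t=np.cross(N,ty); t*=np.sign(t[2])
        res=(pts-[x-u0,y-v0])@[-vy,vx]
        out.append(np.degrees(np.arctan2(-t@tx,t[2]))); print('edge',side,len(pts),'rms',res.std().round(2),'tilt',out[-1].round(2))
    return out
E
python3 - <<'E'
from h import *
im=dict(np.load('pics/s3.npz'))
for a,b in((193,224),(196,222)): tilt(im,225,250,a,b,1.449)
p=cloud(im)[190:226,226:246].reshape(-1,3); f=im['frame'][190:226,226:246].min(2).ravel()
h=np.array([np.cos(1.449),np.sin(1.449)]); c=st()[0]
q=p[f>90]; x=(q[:,:2]-c[:2])@h; y=(q[:,:2]-c[:2])@[h[1],-h[0]]
k=(abs(x)<.03)&(abs(y)<.03); q,x,y=q[k],x[k],y[k]
for a in np.arange(.08,.21,.015):
    k=(q[:,2]>a)&(q[:,2]<a+.015)
    if k.sum()>5: print(a.round(3),k.sum(),np.percentile(x[k],[2,50,98]).round(4),np.percentile(y[k],[2,50,98]).round(4))
E
```

```text
edge 0 27 rms 3.4 tilt 6.62
edge 1 27 rms 0.0 tilt 4.28
edge 0 26 rms 4.8 tilt 6.62
edge 1 26 rms 0.0 tilt 4.28
0.08 6 [-0.0103 -0.0095 -0.0087] [-0.0038  0.0063  0.0129]
0.095 67 [-0.013  -0.0102  0.0066] [-0.015  -0.0102  0.0117]
0.11 82 [-0.0141 -0.0108  0.0088] [-0.0155 -0.0112  0.0084]
0.125 82 [-0.0153 -0.0115  0.0081] [-0.0154 -0.0119  0.0096]
0.14 85 [-0.0158 -0.0127  0.0039] [-0.0161 -0.0113  0.0093]
0.155 84 [-0.0172 -0.0139  0.0037] [-0.0155 -0.0099  0.0099]
0.17 83 [-0.0176 -0.015   0.0019] [-0.0152 -0.0104  0.0101]
0.185 33 [-0.0181 -0.0155 -0.0064] [-0.0216 -0.0118  0.002 ]
```

To row units: -0.008 m is -0.128, 0.005 m is 0.08.

```bash
cat >> h.py <<'E'
def tilt3(im):
    """stick tilt from depth: back face (tool -x) and side face (tool -y), deg; relative to TCP"""
    c,M,s=st(); p=cloud(im).reshape(-1,3); k=(im['frame'].min(2).ravel()>90)
    q=(p-c)@M; k&=(abs(q[:,0])<.04)&(abs(q[:,1])<.03)&(q[:,2]>.008)&(q[:,2]<.098); q=q[k]
    A=lambda *a:np.column_stack([np.ones(len(a[0])),*a])
    for n,i,j in(('back',0,1),('side',1,0)):
        m=np.ones(len(q),bool)
        B=q[np.ones(len(q),bool)]
        best=None; rng=np.random.default_rng(0)
        for _ in range(500):
            t=q[rng.choice(len(q),3,False)]
            try: w=np.linalg.solve(A(t[:,j],t[:,2]),t[:,i])
            except np.linalg.LinAlgError: continue
            if abs(w[1])>.25 or abs(w[2])>.25: continue
            r=abs(A(q[:,j],q[:,2])@w-q[:,i])<.0015
            if best is None or r.sum()>best.sum(): best=r
        t=q[best]; w=np.linalg.lstsq(A(t[:,j],t[:,2]),t[:,i],rcond=None)[0]
        print(n,best.sum(),len(q),'tilt',np.degrees(np.arctan(w[2])).round(2),'skew',np.degrees(np.arctan(w[1])).round(2),'off@z=-19mm',(w[0]-.019*w[2]).round(4),'off@+109mm',(w[0]+.109*w[2]).round(4))
E
python3 -c "
from h import *
tilt3(dict(np.load('pics/s3.npz')))"
python3 -m pendant '[{"jaw": 0, "tx": 0.08}, {"jaw": 0, "tx": 0.08, "tz": 0.0048}, {"jaw": 0, "tx": 0.032, "tz": 0.0048}, {"jaw": 0}, {"jaw": 0, "tx": -0.128}, {"jaw": 0, "tx": -0.128}, {"jaw": 0}, {"jaw": 0}]'; python3 -c "
from h import *
print(st()[2]['torque']);im=shot('scene','s4');tilt3(im)"
```

```text
back 227 487 tilt 4.04 skew -0.96 off@z=-19mm -0.0185 off@+109mm -0.0095
side 187 487 tilt -0.22 skew 1.48 off@z=-19mm -0.0136 off@+109mm -0.0141
time_s: 8.75
position: [0.4445, 0.2451, 0.1904]
tcp_rot: [3.141, -0.001, 1.448]
wrist_force: [0.7, -0.2, 0.3]
grip_width: 0.323
gripper_force: 59.9
[-0.02276194  0.00611746  0.00620043]
back 237 516 tilt 0.38 skew -0.5 off@z=-19mm -0.02 off@+109mm -0.0191
side 186 516 tilt -0.68 skew -1.68 off@z=-19mm -0.0129 off@+109mm -0.0144
```

Tilt is now within about 0.5°, and the stick is free of the lip. I'll check the tail height (lens height = tail − 165 mm) and plan the move over the lid.

```bash
python3 - <<'E'
from h import *
im=dict(np.load('pics/s4.npz')); c,M,s=st()
q=(cloud(im)-c)@M; f=im['frame'].min(2)
k=(f>100)&(abs(q[...,0]+.009)<.016)&(abs(q[...,1])<.02)&(q[...,2]>-.09)&(q[...,2]<.13)
z=q[...,2][k]; print('tool z range of white',np.percentile(z,[0,1,2,5,95,98,99,100]).round(4))
t=q[k&(q[...,2]<-.045)]; print(len(t),t[np.argsort(t[:,2])][:25].round(4))
yaw=s['tcp_rot'][2]; h=np.array([np.cos(yaw),np.sin(yaw)])
lens=c[:2]-.0085*h; print('lens xy',lens)
go(np.array([.463,.051,0])+np.r_[.0085*h,.262])
E
```

```text
tool z range of white [-0.0562 -0.0554 -0.0546 -0.0531  0.0893  0.0934  0.0952  0.1008]
92 [[-0.0182 -0.0112 -0.0562]
 [-0.0081  0.0088 -0.0559]
 [-0.0146 -0.0043 -0.0558]
 [-0.0102  0.0064 -0.0556]
 [-0.0104 -0.0025 -0.0556]
 [-0.0141  0.0051 -0.0555]
 [-0.0158 -0.0027 -0.0555]
 [-0.0093  0.0015 -0.0554]
 [-0.0019  0.0098 -0.0554]
 [-0.0119 -0.01   -0.0554]
 [-0.011  -0.0061 -0.0553]
 [-0.0132  0.0002 -0.0553]
 [-0.0114  0.008  -0.0553]
 [-0.0041  0.0073 -0.0552]
 [-0.0131 -0.0085 -0.0551]
 [-0.0175 -0.0047 -0.0548]
 [-0.0165 -0.0007 -0.0547]
 [-0.0181 -0.0084 -0.0547]
 [-0.0049  0.0093 -0.0545]
 [-0.0161  0.0086 -0.0545]
 [-0.0186 -0.0031 -0.0544]
 [-0.0073  0.0067 -0.0544]
 [-0.0041  0.0043 -0.0544]
 [-0.0114 -0.0038 -0.0543]
 [-0.0146 -0.0103 -0.0543]]
lens xy [0.44343183 0.23670691]
tool dxyz [-0.1819  0.0421 -0.0717] turn None t 8.8
```

```bash
python3 -m pendant '[{"jaw": 0, "tz": -0.24}, {"jaw": 0, "tz": -0.4}, {"jaw": 0, "tz": -0.32}, {"jaw": 0, "tx": -0.24, "ty": 0.08, "tz": -0.2032}, {"jaw": 0, "tx": -0.48, "ty": 0.128}, {"jaw": 0, "tx": -0.56, "ty": 0.128}, {"jaw": 0, "tx": -0.56, "ty": 0.128}, {"jaw": 0, "tx": -0.48, "ty": 0.096}]' && python3 -m pendant '[{"jaw": 0, "tx": -0.32, "ty": 0.064}, {"jaw": 0, "tx": -0.16, "ty": 0.0416}, {"jaw": 0, "tx": -0.096}, {"jaw": 0}, {"jaw": 0}, {"jaw": 0}]'; cat > m.py <<'E'
from h import *
import sys
n=sys.argv[1]; im=shot('scene',n);tilt3(im); c,M,s=st(); print(s['position'],s['tcp_rot'],s['time_s'])
q=(cloud(im)-c)@M; f=im['frame'].min(2)
k=(f>100)&(abs(q[...,0]+.009)<.016)&(abs(q[...,1])<.02)&(q[...,2]>-.09)&(q[...,2]<-.0535)
t=np.median(q[k],0); print('tail',t,'world lens approx',c+M@(t+[0,0,.165]), 'n',k.sum())
cv2.imwrite(f'pics/{n}c.png',cv2.resize(im['frame'][100:300,190:460,::-1],None,fx=2.9,fy=2.9))
t=shot('top',n+'t'); p=cloud(t)
for nm,b,lo,hi in(('tub',(330,395,228,302),.045,.065),('tuna',(405,455,235,285),.033,.05)):
    w=p[b[2]:b[3],b[0]:b[1]]; w=w[(w[...,2]>lo)&(w[...,2]<hi)]; print(nm,len(w),cv2.minAreaRect((w[:,:2]*1000).astype(np.float32)))
E
python3 m.py s5
```

```text
time_s: 9.8
position: [0.4612, 0.0947, 0.2628]
tcp_rot: [-3.141, 0.0, 1.448]
wrist_force: [0.0, 0.1, -1.0]
grip_width: 0.321
gripper_force: 59.9
time_s: 10.55
position: [0.4634, 0.0607, 0.263]
tcp_rot: [-3.142, -0.0, 1.45]
wrist_force: [-0.2, 0.4, -0.8]
grip_width: 0.319
gripper_force: 59.9
back 273 590 tilt -0.5 skew -1.73 off@z=-19mm -0.0187 off@+109mm -0.0199
side 277 590 tilt 0.34 skew -1.99 off@z=-19mm -0.0144 off@+109mm -0.0137
[0.46346559 0.06068047 0.2630203 ] [ 3.14157591e+00 -8.64063139e-05  1.44992265e+00] 10.6
tail [-0.01319342  0.00175559 -0.05466905] world lens approx [0.4636205  0.04738087 0.15268824] n 38
tub 95 ((485.16558837890625, 75.6494140625), (56.742244720458984, 144.4595947265625), 48.63536071777344)
tuna 399 ((471.6473083496094, -129.60694885253906), (83.71076202392578, 33.50349807739258), 5.933679103851318)
```

View pics/s5c.png

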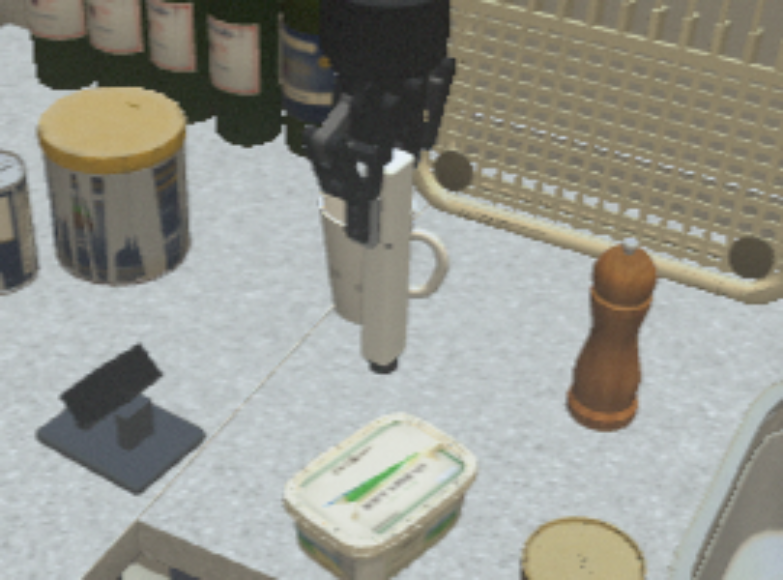

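The crop shows the stick upright over the tub, nose at (382,367), tub lid at (380,480) untouched. I'll cross-check the lens and lid centre from this same camera.

```bash
python3 - <<'E'
from h import *
im=dict(np.load('pics/s5.npz'))
print('lens',ray(im,189.5+382/2.9,99.5+370/2.9,.153))
p=cloud(im); w=p[238:300,285:360]; w=w[(w[...,2]>.047)&(w[...,2]<.062)]
r=cv2.minAreaRect((w[:,:2]*1000).astype(np.float32)); print(len(w),r,np.median(w,0))
# back/side face centre from cloud, nose dark points
c,M,s=st(); q=(p-c)@M; k=(im['frame'].max(2)<70)&(abs(q[...,0]+.009)<.02)&(abs(q[...,1])<.02)&(q[...,2]>.085)&(q[...,2]<.13)
print(k.sum(),np.median(q[k],0),q[k].max(0),q[k].min(0))
E
```

```text
lens [0.45799493 0.0498462  0.153     ]
1911 ((460.928466796875, 48.676025390625), (98.15884399414062, 139.79086303710938), 74.98160552978516) [0.4567539  0.04771846 0.04953424]
19 [-0.01548891 -0.00704759  0.10597401] [-0.00708212  0.00238631  0.10900544] [-0.01865186 -0.01054433  0.10133126]
```

```bash
python3 -m pendant '[{"jaw": 0}, {"jaw": 0}, {"jaw": 0}]'; python3 -c "
from workcell import ctrl
print(ctrl.sign_off())"
```

```text
time_s: 11.02
position: [0.4635, 0.0602, 0.263]
tcp_rot: [3.142, 0.0, 1.449]
wrist_force: [0.5, 0.3, -0.8]
grip_width: 0.323
gripper_force: 59.9
the job is handed in; nothing more can be done
None
```

I handed in the job at 11 s: the thermometer is still gripped, within about 1° of straight down, with its lens within about 2 mm of the lid's middle and 10 cm above it. The tub and the other objects were not touched.

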